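Shut three guide bushes into the cassette

ROBOT

A 6-joint arm with a two-finger parallel gripper is mounted at the origin on the work surface. World frame = base frame: x ahead of the robot, y to its left, z up, the work surface at z = 0. Lengths are in m, angles in rad, forces in N, time in s.
With the tool pointing down it reaches from about 0.3 to 0.825 m from the base axis. Payload 5.4 kg.
Tool frame: the origin (TCP) lies on the mounting face of the last link; the fingertips stand 190 mm ahead of it and the grasp point (between the pads) lies 171 mm ahead of it; z points along the fingers, y is the line along which they close (so a half turn about z gives the same grasp; the last joint's range is limited). The gripper opens to 92 mm and grips with 3 to 60 N. Pads are 20 mm wide; open, the fingers measure 128 mm over their backs; the gripper's body (75 mm by 189 mm) begins 69 mm behind the grasp point.
Start: joints at [-1.421, 0.158, 1.597, -0, 1.386, -0.21], TCP at [0.202, -0.538, 0.405] pointing down, gripper open.
Joint ranges: [-2.91, 2.91], [-0.94, 2.29], [0.18, 2.7], [-1.29, 4.43], [0.17, 2.64], [-3, 3]. Speed limits (rad/s): [2.57, 2.57, 3.14, 3.14, 3.14, 3.14].

INTERFACE

Orientations are given as a rotation vector (axis times angle).
In Python, from rig import ctrl gives the robot as it stands. The module is installed in compiled form; this text tells all that it offers.
- The arm moves only by the tool play_rows, never from a script. Its argument "targets" is one flat list of numbers, 7 for each row, row after row: the shift along the tool's x, y, z as a fraction of full scale, then the turn, a rotation vector about the tool's x, y, z as a fraction of full scale, then the gripper command: -1 is fully open, 1 is shut, values between are in proportion. A call has 1 to 8 rows; each row shifts and turns the commanded pose from where the row before left it, along the tool's axes as they then stand; what a row does not reach is not made up. Full scale, the value 1, is 0.02 m for a shift and 6 degrees for a turn. A row lasts 1/12 s, in which the tool goes at most 41.7 mm and 7.16 degrees, less where a joint would pass 70% of its speed; a pose out of reach is approached as far as the arm can. A call with a number of a shift or a turn outside -1 to 1 is refused whole. A call with a gripper value outside its range is refused whole. The fingers move at their own pace and stop on an object; "grip_force" is the grip in N (left out, the last holds). Time passes only in rows, so rows that do not move let the fingers close. It gives the time, the measured TCP pose, the force, the opening and the grip force at its end, in the units of the state.
- ctrl.observe(): the state, without advancing time (a new reading comes with each control period).
- ctrl.read_camera(name): name is "scene" or "top" or "wrist"; returns a dict with "color" (400x640x3 uint8, red, green, blue), "camera_matrix" (3x3 intrinsics, pixels), "camera_from_world" (4x4, takes a point from world to camera coordinates). Camera axes: x right, y up, looking along -z (the intrinsics and any distortion apply to the point x, -y, -z); pixel columns grow to the right and rows downward; lengths in m; the calibration is good to about 2 mm. A picture is of the moment at which its call begins. There is no depth.
- ctrl.finish_job(): hands the job in; it is judged then, once.
Trained networks look in the newest picture that a camera, given by its name, has taken for a name from the list of things; names that differ only in an ending like _2 or _b are one class to them, and where a whole thing is asked for, a point or a joint stands for the part that bears it (a point fixed in the world has none). Each returns a list of dicts, best first, with "p" (0 to 1); they miss things now and then, are a little off and sometimes report something else, mostly with a low value. They report only what shows in the picture. A call takes as long as a camera call. They do not tell look-alikes from the thing itself.
- ctrl.look_for(name, camera): "bbox" ([left, top, right, bottom] in pixels, round what is visible of it).
- ctrl.trace(name, camera): "mask" (400x640 bool, what is visible of it) and "bbox" ([left, top, right, bottom] in pixels, round what is visible of it).
- ctrl.place_of(name, camera): "centre" ([column, row] in pixels: a listed point, or the origin of a listed thing).
The state is a dict: "time": time; "joints": joint angles; "qvel": joint speeds; "tau": joint torques, N m; "position": TCP position; "ee_rot": TCP orientation; "wrist_force": force on the tool from outside, world axes, zero at the start; "moment": the same for the moment, N m; "finger_gap": finger opening in m; "gripper_force": force on a finger pad.
Only numpy, scipy, OpenCV 4.12 (cv2) and the standard library are available. Lean on these libraries where they do the work, as an engineer would, in place of code of your own. Each camera call takes 0.05 s, during which the arm holds its last target. There are 200 camera calls.

TASK

Push the two loose steel guide bushes, one by one and upright, into the lane of the cassette until all three steel bushes stand in tight single file against the back stop. Then turn the red quarter-turn fastener clockwise until its black slot lines up with the two yellow marks, and after that press the sprung cover fully down onto its frame and finish holding it pressed there: do not let go. Leave the brass bush, the bolt, the mould insert, the wrench and the spray can where they are.

Things in the scene. Friction and masses are not known exactly. Their poses are not given: they have to be found in the camera images.
- cassette: Steel bush cassette, fixed. Origin: on the bench at the foot of the back stop's face, mid-lane; +x runs along the lane from the open mouth into the stop, z up. Lane floor = bench (z = 0). Rails 42 mm high, 34 mm apart, from x = -72 mm to the stop at x = 0. The cover stands over x = -68 to +40, y = -48 to +48 mm. Bushes in tight file have centres at x = -15, -45, -75 mm
- mouth (a point): Middle of the lane's mouth on the bench, at x = -113 mm of the cassette. Two blue guide walls (6 mm thick, 25 mm high) flare out from the rails' front ends (x = -72 mm) at 42 degrees each side, to 107 mm apart here
- file_end (a point): Where the centre of the third (last) bush's underside belongs, x = -75 mm of the cassette: half out in front of the cover's front edge
- cover: Sprung aluminium cover, 108 x 96 x 8 mm, above the cassette; moves only up and down. Origin: its underside plane, above the cassette's origin, same axes; plate centre at x = -14 mm. Raised, its underside is 50 mm above the bench; fully pressed 42 mm (8 mm down, on the frame). Starts to move at about 5 N, about 12 N at the bottom; springs up if let go. May be pressed by its fastener
- fastener (a joint): Turn of the quarter-turn fastener relative to the cover, rad: 0 = slot in line with the yellow marks (slot along the cassette's x axis); positive = turned counter-clockwise seen from above. Starts at 0.8 to 1.45, so it must be turned clockwise. Free to turn from -0.6 to 1.6, stays where it is left (friction 0.06 N m)
- wing (a point): Centre of the fastener's red wing, an upright bar 42 mm long (point x), 12 mm wide (point y), 20 mm high, on a black disc (44 mm wide, 4 mm thick) at the middle of the cover. With the cover raised the wing spans 62 to 82 mm above the bench. The black slot runs along its top (point x). Two yellow marks on the cover, before and behind the disc, lie on the cassette's x axis
- bush_a: Steel guide bush with a dark bore, upright cylinder, 30 mm diameter, 38 mm high, 0.13 kg, already in the lane under the cover, near the stop. Origin: centre of its underside
- bush_b: Loose steel guide bush, same as bush_a, standing on the bench between robot and cassette. Origin: centre of its underside
- bush_c: Loose steel guide bush, same as bush_a, standing on the bench between robot and cassette. Origin: centre of its underside
- brass_bush: Brass bush, 40 mm diameter, 28 mm high, standing at one side; not part of the job. Origin: centre of its underside
- bolt: Dark socket-head bolt standing on its head, 22 mm diameter, 52 mm high, at the other side; not part of the job. Origin: centre of its underside
- insert: Steel mould insert, 90 x 70 x 25 mm, to the left; not part of the job. Origin: centre of its underside
- wrench: Steel wrench lying at the left; not part of the job
- spray: Green spray can, 56 mm diameter, 150 mm high, at the left; not part of the job. Origin: centre of its underside
Mind the look-alikes: they are no part of the job. Leave any blue look-alike of the bush_c alone.

How it is judged:
On the way, in this order (a step that is already met when the one before it is completed fails the run):
1. all three steel bushes stand upright in tight single file in the lane (x of bush_a in the frame of cassette between -0.084 and 0 m and y of bush_a in the frame of cassette between -0.012 and 0.012 m and angle between each of bush_a, bush_b, bush_c's own z axis and vertical below 0.1 rad and height (world z) of each of bush_a, bush_b, bush_c below 0.01 m and x of bush_b in the frame of cassette between -0.084 and 0 m and y of bush_b in the frame of cassette between -0.012 and 0.012 m and x of bush_c in the frame of cassette between -0.084 and 0 m and y of bush_c in the frame of cassette between -0.012 and 0.012 m), for 0.2 s.
2. the fastener's slot is in line with the marks, the cover not yet pressed down (value of joint fastener between -0.12 and 0.12 rad and z of cover in the frame of cassette above 0.045 m), for 0.2 s.
3. the cover is pressed fully down (z of cover in the frame of cassette below 0.0435 m and value of joint fastener between -0.12 and 0.12 rad), for 0.2 s.
At the end, for the whole second after the job is handed in: Robot still holding the cover (or its fastener) down: underside within 1.5 mm of the frame and robot touching it with over 3 N; slot within 0.12 rad of the marks; three steel bushes upright in the lane, the last one's centre no more than 84 mm in front of the stop (9 mm slack over the file) (all of step 1 and all of step 3 and contact force between any of the fingers, the arm and cover above 3 N); the arm keeps its last pose, push and grip.
It fails at once if the brass bush is moved more than 25 mm (distance of brass_bush from where it was at the start of the episode above 0.025 m).
It fails at once if the bolt is moved more than 25 mm (distance of bolt from where it was at the start of the episode above 0.025 m).
It fails at once if the mould insert is moved more than 25 mm (distance of insert from where it was at the start of the episode above 0.025 m).
It fails at once if the wrench is moved more than 25 mm (distance of wrench from where it was at the start of the episode above 0.025 m).
It fails at once if the spray can is moved more than 25 mm (distance of spray from where it was at the start of the episode above 0.025 m).
It also fails if it takes over 69 s, if anything falls off the work surface, if the arm or the gripper's body presses on something with over 40 N, if the wrist force passes 120 N, or if a joint passes its speed limit or range.

## Working session

There is one attempt and no reset: what is moved stays moved. The work goes in short steps, Python scripts to look and compute and a tool call to move; the robot and the scene stay as the last step left them, time stands still between calls to the robot, and variables do not carry over. Pictures are saved under pics/ and viewed, at most 10 in all, crops included, and the job is handed in when it is done.

Besides the shell and the picture viewer there is one more tool, called in YAML: its name, and indented under it one key for each argument. play_rows: Moves the arm, as the interface text tells. Its arguments: {"type":"object","properties":{"targets":{"type":"array","items":{"type":"number","minimum":-1,"maximum":1}},"grip_force":{"type":"number"}},"required":["targets"]}

```bash
mkdir -p pics
cat > h.py <<'E'
import numpy as np, cv2
from rig import ctrl
def ray(cam,px,z):
    K=cam["camera_matrix"];T=cam["camera_from_world"]
    d=np.linalg.solve(K,[px[0],px[1],1]);d=np.array([d[0],-d[1],-d[2]])
    R=T[:3,:3];o=-R.T@T[:3,3];w=R.T@d
    return o+w*(z-o[2])/w[2]
def proj(cam,p):
    c=cam["camera_from_world"]@np.append(p,1);q=cam["camera_matrix"]@[c[0],-c[1],-c[2]];return q[:2]/q[2]
def save(cam,n): cv2.imwrite("pics/"+n,cam["color"][:,:,::-1])
E
python3 - <<'E'
from h import *
np.set_printoptions(precision=4,suppress=True)
s=ctrl.observe();print(s["position"],s["ee_rot"],s["wrist_force"],s["time"],s["finger_gap"])
ims=[]
Z=dict(cassette=0,mouth=0,file_end=0,cover=.05,wing=.072,bush_a=0,bush_b=0,brass_bush=0,bolt=0,insert=0,spray=0)
for n in ("top","scene"):
    c=ctrl.read_camera(n);save(c,n+"0.png")
    print(n,c["camera_matrix"][0,0],(-c["camera_from_world"][:3,:3].T@c["camera_from_world"][:3,3]))
    for k,z in Z.items():
        for r in ctrl.place_of(k,n)[:4]:
            if r["p"]>.2: print(k,round(r["p"],2),np.round(r["centre"],1),ray(c,r["centre"],z)[:2])
print(ctrl.observe()["time"])
E
```

```text
[ 0.2024 -0.5379  0.4037] [-3.0891 -0.5618 -0.0001] [ 0.1491  0.4332 -0.6618] 0.0 0.09200908465447423
top 373.7876352063895 [0.4374 0.1071 0.8345]
cassette 0.9 [377.  131.8] [ 0.6916 -0.0239]
file_end 0.67 [379.3 162.6] [ 0.6195 -0.0293]
cover 0.68 [379.3 124.6] [ 0.6926 -0.021 ]
wing 0.72 [382.4 126.3] [ 0.6819 -0.024 ]
bush_a 0.64 [420.1 225.9] [ 0.4778 -0.1204]
bush_a 0.46 [342.8 234.1] [0.4558 0.0515]
bush_a 0.45 [391.  229.9] [ 0.4675 -0.0555]
bush_b 0.64 [420.1 225.9] [ 0.4778 -0.1204]
bush_b 0.46 [342.8 234.1] [0.4558 0.0515]
bush_b 0.45 [391.  229.9] [ 0.4675 -0.0555]
brass_bush 0.64 [460.7 231. ] [ 0.4686 -0.2105]
bolt 0.61 [264.  229.3] [0.4625 0.2268]
insert 0.76 [238.6 165.9] [0.6046 0.2904]
spray 0.62 [176.8 167.2] [0.5984 0.4305]
spray 0.23 [338.5 234.4] [0.4549 0.061 ]
scene 412.26474491789986 [ 0.9957 -0.0253  0.8155]
cassette 0.87 [291.2 298.3] [ 0.6873 -0.0252]
file_end 0.66 [286.4 268.6] [ 0.62   -0.0228]
cover 0.71 [288.2 293.6] [ 0.6956 -0.0291]
bush_a 0.7 [237.1 224.8] [ 0.4869 -0.1126]
bush_a 0.58 [261.2 210.7] [ 0.462  -0.0533]
bush_a 0.46 [313.1 199.9] [0.4608 0.0712]
bush_b 0.7 [237.1 224.8] [ 0.4869 -0.1126]
bush_b 0.58 [261.2 210.7] [ 0.462  -0.0533]
bush_b 0.46 [313.1 199.9] [0.4608 0.0712]
brass_bush 0.81 [192.5 229.8] [ 0.4764 -0.2126]
brass_bush 0.73 [412.9 150.5] [0.3716 0.3545]
bolt 0.57 [377.1 187.8] [0.4627 0.2295]
insert 0.71 [422.5 232.1] [0.6039 0.2925]
insert 0.64 [413.5 147.7] [0.3631 0.3593]
spray 0.72 [479.4 215.9] [0.5943 0.4358]
1.2
```

View pics/top0.png

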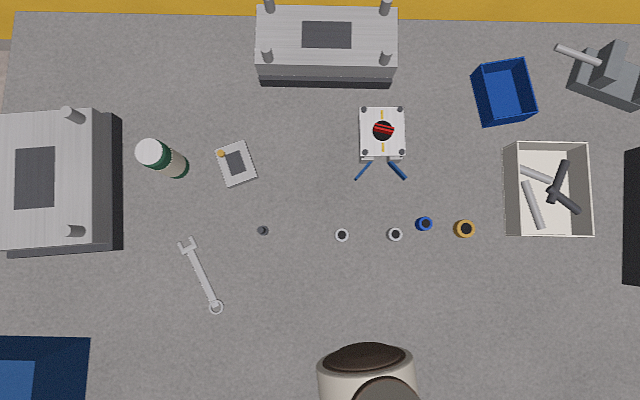

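View pics/scene0.png

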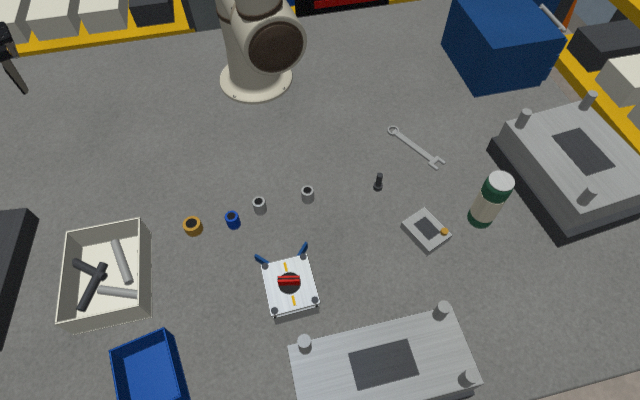

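Top view: the steel bushes are at about (342,235) and (395,234), the blue look-alike at (424,224), brass at (465,229), and the cassette with its wing at (383,131). I'll turn the tool to yaw 90° and go above the bushes.

play_rows:
  targets: [0, 0, 0, 0, 0, -1, -1, 0, 0, 0, 0, 0, -1, -1, 0, 0, 0, 0, 0, -1, -1, 0, 0, 0, 0, 0, -1, -1, 0, 0, 0, 0, 0, -1, -1, 0, 0, 0, 0, 0, -1, -1, 0, 0, 0, 0, 0, -1, -1, 0, 0, 0, 0, 0, -1, -1]

```text
time: 1.87
position: [0.2024, -0.5382, 0.4047]
ee_rot: [-2.59, -1.777, -0.0]
wrist_force: [0.2, -0.3, 0.2]
finger_gap: 0.0917
gripper_force: 0.0
```

play_rows:
  targets: [0, 0, 0, 0, 0, -1, -1, 0, 0, 0, 0, 0, -1, -1, 0, 0, 0, 0, 0, -1, -1, 0, 0, 0, 0, 0, -0.57, -1, 1, 0.4, 0, 0, 0, 0, -1, 1, 0.4, 0, 0, 0, 0, -1, 1, 0.4, 0, 0, 0, 0, -1, 1, 0.4, 0, 0, 0, 0, -1]

```text
time: 2.53
position: [0.2346, -0.4573, 0.4046]
ee_rot: [-2.221, -2.222, -0.0]
wrist_force: [0.0, 0.3, -0.1]
finger_gap: 0.0919
gripper_force: 0.0
```

play_rows:
  targets: [1, 0.4, 0, 0, 0, 0, -1, 1, 0.4, 0, 0, 0, 0, -1, 1, 0.4, 0, 0, 0, 0, -1, 1, 0.4, 0, 0, 0, 0, -1, 1, 0.4, 0, 0, 0, 0, -1, 1, 0.4, 0, 0, 0, 0, -1, 1, 0.4, 0, 0, 0, 0, -1, 1, 0.4, 0, 0, 0, 0, -1]

```text
time: 3.2
position: [0.2985, -0.2971, 0.4048]
ee_rot: [2.221, 2.222, -0.0]
wrist_force: [-0.5, -0.5, -0.1]
finger_gap: 0.092
gripper_force: 0.0
```

play_rows:
  targets: [1, 0.4, 0, 0, 0, 0, -1, 1, 0.4, 0, 0, 0, 0, -1, 1, 0.4, 0, 0, 0, 0, -1, 1, 0.4, 0, 0, 0, 0, -1, 1, 0.4, 0, 0, 0, 0, -1, 1, 0.4, 0, 0, 0, 0, -1, 1, 0.4, 0, 0, 0, 0, -1, 1, 0.4, 0, 0, 0, 0, -1]

```text
time: 3.87
position: [0.3624, -0.1371, 0.4049]
ee_rot: [2.22, 2.221, 0.0]
wrist_force: [-0.2, -0.5, 0.0]
finger_gap: 0.0919
gripper_force: 0.0
```

play_rows:
  targets: [1, 0.4, 0, 0, 0, 0, -1, 1, 0.4, 0, 0, 0, 0, -1, 1, 0.4, 0, 0, 0, 0, -1, 1, 0.4, 0, 0, 0, 0, -1, 1, 0.4, 0, 0, 0, 0, -1, 1, 0.4, 0, 0, 0, 0, -1, 1, 0.4, 0, 0, 0, 0, -1, 0, 0, 0, 0, 0, 0, -1]

```text
time: 4.53
position: [0.4186, 0.0043, 0.4048]
ee_rot: [-2.217, -2.226, -0.002]
wrist_force: [-0.8, -0.1, -0.5]
finger_gap: 0.0915
gripper_force: 0.0
```

Run:
```python
from h import *
np.set_printoptions(precision=4,suppress=True)
s=ctrl.observe();print(s["position"],s["ee_rot"],s["joints"],s["wrist_force"],s["time"])
Z=dict(cassette=0,mouth=0,file_end=0,cover=.05,wing=.072,bush_b=0,brass_bush=0)
c=ctrl.read_camera("wrist");save(c,"w1.png")
print(-c["camera_from_world"][:3,:3].T@c["camera_from_world"][:3,3])
for k,z in Z.items():
    for r in ctrl.place_of(k,"wrist")[:4]:
        if r["p"]>.2: print(k,round(r["p"],2),np.round(r["centre"],1),ray(c,r["centre"],z)[:2])
```

```text
[0.4186 0.0043 0.4048] [-2.2166 -2.2256 -0.002 ] [-0.2807 -0.2704  2.0073  0.0014  1.4045 -0.285 ] [-0.8431 -0.1413 -0.4955] 4.5333
[0.4178 0.0749 0.3843]
cassette 0.58 [558.9 202.2] [ 0.6904 -0.0246]
mouth 0.48 [362.8 342.9] [ 0.4731 -0.21  ]
file_end 0.87 [492.1 201.8] [ 0.6141 -0.0242]
cover 0.89 [593.1 213.4] [ 0.6911 -0.0231]
wing 0.72 [592.1 224.6] [ 0.6744 -0.0276]
bush_b 0.85 [376.7 277. ] [ 0.4868 -0.1182]
bush_b 0.66 [352.  227.3] [ 0.4554 -0.0552]
bush_b 0.55 [354.2 131.2] [0.455  0.0542]
brass_bush 0.78 [360.7 341.6] [ 0.4703 -0.2081]
```

View pics/w1.png

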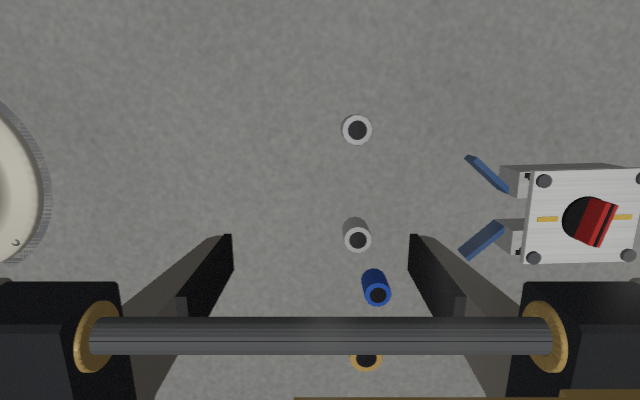

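Wrist view: bush tops are at (357,130) and (358,240), the blue one at (377,293), and the yellow marks at (547,219) and (622,217). Next I'll compute the positions and the cassette yaw.

Run:
```python
from h import *
np.set_printoptions(precision=4,suppress=True)
def yel(c,box):
    h=cv2.cvtColor(c["color"],cv2.COLOR_RGB2HSV);m=cv2.inRange(h,(18,110,90),(35,255,255))
    n,l,st,ce=cv2.connectedComponentsWithStats(m)
    return [(st[i,4],ce[i]) for i in range(1,n) if st[i,4]>8 and box[0]<ce[i][0]<box[2] and box[1]<ce[i][1]<box[3]]
for n,box in (("wrist",(520,180,640,250)),("top",(355,100,410,160)),("scene",(255,245,330,325))):
    c=ctrl.read_camera(n)
    for a,p in yel(c,box): print(n,"yellow",a,p,ray(c,p,.058)[:2])
    for r in ctrl.trace("bush_b",n)[:4]:
        m=r["mask"];p=np.argwhere(m).mean(0)[::-1];print(n,"bush",round(r["p"],2),p,ray(c,p,.019)[:2],m.sum())
    for r in ctrl.place_of("file_end",n)[:1]: print("fe",ray(c,r["centre"],0)[:2])
    if n=="wrist":
        for p in((357.5,130),(358,240)):print(ray(c,p,.038)[:2])
```

```text
wrist yellow 87 [624.2299 211.977 ] [ 0.7135 -0.0241]
wrist yellow 99 [549.0505 214.3333] [ 0.6407 -0.0263]
wrist bush 0.83 [357.266  231.4256] [ 0.4583 -0.0572] 827
wrist bush 0.75 [377.2461 283.951 ] [ 0.4829 -0.1213] 837
wrist bush 0.6 [356.9651 125.4795] [0.4552 0.0573] 830
fe [ 0.6156 -0.0245]
[0.4539 0.0538]
[ 0.4572 -0.0601]
top yellow 18 [381.5 114. ] [ 0.7137 -0.0244]
top yellow 18 [382.5 147. ] [ 0.6409 -0.0266]
top bush 0.58 [341.3677 234.6065] [0.4542 0.0558] 155
fe [ 0.6199 -0.027 ]
scene yellow 19 [285.1053 266.4211] [ 0.6415 -0.0246]
scene yellow 23 [293.1304 300.087 ] [ 0.7136 -0.0223]
scene bush 0.71 [307.1659 193.9902] [0.4538 0.059 ] 205
scene bush 0.71 [232.5    220.1753] [ 0.4843 -0.1192] 194
scene bush 0.5 [259.032  205.7169] [ 0.4599 -0.0555] 219
fe [ 0.6192 -0.0233]
```

play_rows:
  targets: [1, 1, 1, 0, 0, 0, -1, 1, 0.5, 1, 0, 0, 0, -1, 0, 0, 1, 0, 0, 0, -1, 0, 0, 1, 0, 0, 0, -1, 0, 0, 1, 0, 0, 0, -1, 0, 0, 0, 0, 0, 0, -1]

```text
time: 5.88
position: [0.4464, 0.0424, 0.3008]
ee_rot: [-2.216, -2.218, 0.007]
wrist_force: [-1.5, 0.1, 0.2]
finger_gap: 0.0919
gripper_force: 0.0
```

play_rows:
  targets: [0.5, 0.3, 1, 0, 0, 0, -1, 0, 0, 1, 0, 0, 0, -1, 0, 0, 1, 0, 0, 0, -1, 0, 0, 0.5, 0, 0, 0, -1, 0, 0, 0, 0, 0, 0, -1, 0, 0, 0, 0, 0, 0, -1]

```text
time: 6.38
position: [0.4544, 0.0519, 0.2354]
ee_rot: [2.221, 2.222, 0.0]
wrist_force: [0.8, -0.2, -0.0]
finger_gap: 0.0919
gripper_force: 0.0
```

play_rows:
  grip_force: 15
  targets: [0.25, 0, 1, 0, 0, 0, -1, 0, 0, 0.8, 0, 0, 0, -1, 0, 0, 0, 0, 0, 0, -1, 0, 0, 0, 0, 0, 0, 1, 0, 0, 0, 0, 0, 0, 1, 0, 0, 0, 0, 0, 0, 1, 0, 0, 0, 0, 0, 0, 1, 0, 0, 0, 0, 0, 0, 1]

```text
time: 7.05
position: [0.4545, 0.0569, 0.1996]
ee_rot: [2.22, 2.221, 0.002]
wrist_force: [0.9, -0.9, 0.1]
finger_gap: 0.0606
gripper_force: 0.0
```

play_rows:
  targets: [0, 0, 0, 0, 0, 0, 1, 0, 0, 0, 0, 0, 0, 1, 0, 0, 0, 0, 0, 0, 1, 0, 0, 0, 0, 0, 0, 1, 0, 0, 0, 0, 0, 0, 1, 0, 0, 0, 0, 0, 0, 1, 0, 0, -1, 0, 0, 0, 1, 0, 0, -1, 0, 0, 0, 1]

```text
time: 7.72
position: [0.453, 0.0571, 0.2377]
ee_rot: [-2.218, -2.22, 0.004]
wrist_force: [-0.1, -0.2, -2.3]
finger_gap: 0.0297
gripper_force: 15.0
```

play_rows:
  targets: [-1, 1, 0, 0, 0, 0, 1, -1, 1, 0, 0, 0, 0, 1, -1, 1, 0, 0, 0, 0, 1, -1, 1, 0, 0, 0, 0, 1, -0.25, 1, 0, 0, 0, 0, 1, 0, 0.9, 0, 0, 0, 0, 1, 0, 0, 0, 0, 0, 0, 1, 0, 0, 0, 0, 0, 0, 1]

```text
time: 8.38
position: [0.572, -0.0279, 0.2381]
ee_rot: [-2.22, -2.221, 0.001]
wrist_force: [-2.0, 0.8, -2.2]
finger_gap: 0.0297
gripper_force: 15.0
```

play_rows:
  targets: [0, 0, 1, 0, 0, 0, 1, 0, 0, 0.9, 0, 0, 0, 1, 0, 0, 0, 0, 0, 0, 1, 0, 0, 0, 0, 0, 0, 0.04, 0, 0, 0, 0, 0, 0, 0.04, 0, 0, 0, 0, 0, 0, 0.04, 0, 0, -1, 0, 0, 0, 0.04, 0, 0, -1, 0, 0, 0, 0.04]

```text
time: 9.05
position: [0.5714, -0.0277, 0.2408]
ee_rot: [-2.219, -2.221, 0.002]
wrist_force: [0.1, -0.3, 0.2]
finger_gap: 0.0441
gripper_force: 0.0
```

play_rows:
  targets: [0, 0, -0.5, 0, 0, 0, 0.04, 0, -1, 0, 0, 0, 0, 1, 0, -1, 0, 0, 0, 0, 1, 0, -0.4, 0, 0, 0, 0, 1, 0, 0, 1, 0, 0, 0, 1, 0, 0, 1, 0, 0, 0, 1, 0, 0, 0.5, 0, 0, 0, 1, 0, 0, 0, 0, 0, 0, 1]

```text
time: 9.72
position: [0.523, -0.0277, 0.1985]
ee_rot: [-2.218, -2.219, 0.003]
wrist_force: [-0.4, 0.8, -2.2]
finger_gap: 0.0007
gripper_force: 0.0
```

Run:
```python
from h import *
np.set_printoptions(precision=4,suppress=True)
c=ctrl.read_camera("scene");c2=ctrl.read_camera("wrist")
cv2.imwrite("pics/s2.png",np.hstack([cv2.resize(c["color"][150:350,180:400],(440,400)),c2["color"][:,280:]])[:,:,::-1])
for r in ctrl.trace("bush_b","scene")[:4]:
    p=np.argwhere(r["mask"]).mean(0)[::-1];print(round(r["p"],2),p,ray(c,p,.019)[:2])
s=ctrl.observe();print(s["position"],s["finger_gap"])
```

```text
0.69 [281.6794 248.3893] [ 0.58   -0.0241]
0.61 [254.1915 206.4468] [ 0.4593 -0.0666]
0.6 [289.0016 285.163 ] [ 0.6661 -0.0243]
0.53 [232.4528 220.2123] [ 0.4844 -0.1193]
[ 0.5247 -0.0281  0.2015] 0.0008012167214646935
```

View pics/s2.png

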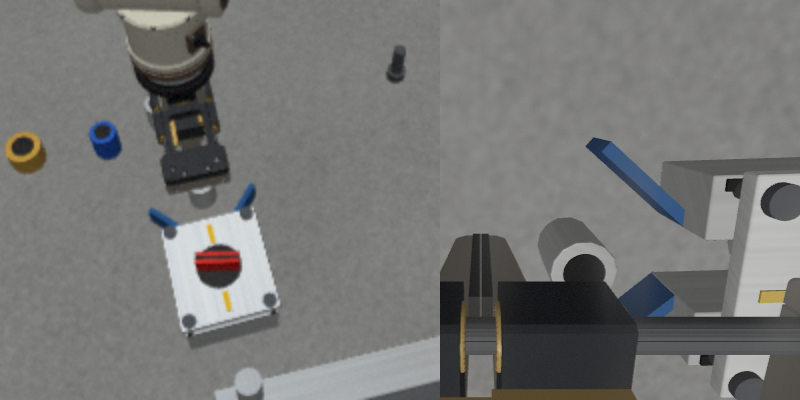

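The bush stands upright at the mouth, in line with the lane. Pushing it into the lane now.

play_rows:
  targets: [0, 0.6, 0, 0, 0, 0, 1, 0, 0.5, 0, 0, 0, 0, 1, 0, 0.5, 0, 0, 0, 0, 1, 0, 0.5, 0, 0, 0, 0, 1, 0, 0.4, 0, 0, 0, 0, 1, 0, 0.4, 0, 0, 0, 0, 1, 0, 0, 0, 0, 0, 0, 1]

```text
time: 10.45
position: [0.5836, -0.0281, 0.2017]
ee_rot: [2.219, 2.221, 0.002]
wrist_force: [-0.7, 0.2, 0.1]
finger_gap: 0.0005
gripper_force: 0.2
```

play_rows:
  targets: [0, -1, 0, 0, 0, 0, 1, 0, -0.5, -1, 0, 0, 0, 1, 0, -1, -1, 0, 0, 0, 1, 0, -1, -1, 0, 0, 0, -1, -0.5, -1, 0, 0, 0, 0, -1, -0.5, -1, 0, 0, 0, 0, -1, -0.5, -0.5, 0, 0, 0, 0, -1, 0, 0, 0, 0, 0, 0, -1]

```text
time: 11.12
position: [0.4606, -0.0588, 0.2608]
ee_rot: [2.222, 2.22, -0.001]
wrist_force: [0.3, -0.3, 0.7]
finger_gap: 0.0314
gripper_force: 0.0
```

Run:
```python
from h import *
np.set_printoptions(precision=4,suppress=True)
s=ctrl.observe();print(s["position"],s["finger_gap"])
for n in("wrist","scene","top"):
  c=ctrl.read_camera(n)
  if n=="wrist": save(c,"w3.png")
  for r in ctrl.trace("bush_b",n)[:4]:
    p=np.argwhere(r["mask"]).mean(0)[::-1];print(n,round(r["p"],2),p,ray(c,p,.019)[:2])
```

```text
[ 0.4606 -0.0588  0.2608] 0.031443320237823445
wrist 0.88 [343.4539 297.174 ] [ 0.4763 -0.1155]
wrist 0.84 [317.1553 219.1409] [ 0.458  -0.0578]
wrist 0.77 [560.5811 172.8605] [ 0.6143 -0.0271]
wrist 0.76 [612.2248 166.6376] [ 0.6465 -0.0232]
scene 0.53 [283.0164 256.0164] [ 0.5985 -0.0245]
top 0.52 [380.2194 163.9592] [ 0.6123 -0.0283]
top 0.52 [392.0563 233.8099] [ 0.4584 -0.0541]
```

View pics/w3.png

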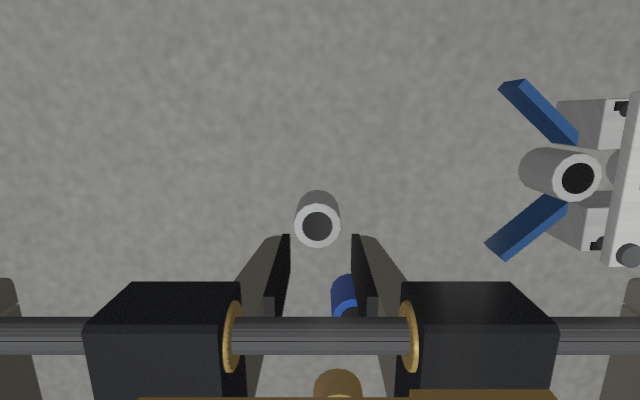

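The first bush stands upright in the lane at (577,175). Now the second bush: open, descend, grip.

play_rows:
  targets: [0, -0.1, 0, 0, 0, 0, -1, 0, 0, 0, 0, 0, 0, -1, 0, 0, 0, 0, 0, 0, -1, 0, 0, 0, 0, 0, 0, -1, 0, 0, 1, 0, 0, 0, -1, 0, 0, 1, 0, 0, 0, -1, 0, 0, 1, 0, 0, 0, -1, 0, 0, 0, 0, 0, 0, -1]

```text
time: 12.08
position: [0.4583, -0.0573, 0.1974]
ee_rot: [-2.216, -2.217, 0.004]
wrist_force: [-0.3, 0.5, -0.8]
finger_gap: 0.092
gripper_force: 0.0
```

play_rows:
  targets: [0, 0, 0, 0, 0, 0, 1, 0, 0, 0, 0, 0, 0, 1, 0, 0, 0, 0, 0, 0, 1, 0, 0, 0, 0, 0, 0, 1, 0, 0, 0, 0, 0, 0, 1, 0, 0, 0, 0, 0, 0, 1, 0, 0, 0, 0, 0, 0, 1, 0, 0, 0, 0, 0, 0, 1]

```text
time: 12.75
position: [0.4602, -0.058, 0.2009]
ee_rot: [2.221, 2.222, 0.0]
wrist_force: [-0.6, 0.4, -0.3]
finger_gap: 0.0407
gripper_force: 0.0
```

play_rows:
  targets: [0, 0, 0, 0, 0, 0, 1, 0, 0, 0, 0, 0, 0, 1, 0, 0, 0, 0, 0, 0, 1, 0, 0, 0, 0, 0, 0, 1, 0, 0, -1, 0, 0, 0, 1, 0, 0, -1, 0, 0, 0, 1, 0, 0, 0, 0, 0, 0, 1]

```text
time: 13.33
position: [0.4616, -0.0585, 0.2437]
ee_rot: [2.217, 2.218, 0.004]
wrist_force: [1.1, -1.4, -0.1]
finger_gap: 0.0294
gripper_force: 15.0
```

play_rows:
  targets: [0.5, 1, 0, 0, 0, 0, 1, 0.5, 1, 0, 0, 0, 0, 1, 0.45, 1, 0, 0, 0, 0, 1, 0, 1, 0, 0, 0, 0, 1, 0, 0.8, 0, 0, 0, 0, 1, 0, 0, 0, 0, 0, 0, 1, 0, 0, 0, 0, 0, 0, 1]

```text
time: 13.92
position: [0.5559, -0.0288, 0.2394]
ee_rot: [-2.219, -2.222, 0.001]
wrist_force: [0.1, -0.6, -1.2]
finger_gap: 0.0296
gripper_force: 15.0
```

play_rows:
  targets: [0, 0, 1, 0, 0, 0, 1, 0, 0, 0.9, 0, 0, 0, 1, 0, 0, 0, 0, 0, 0, 1, 0, 0, 0, 0, 0, 0, 0.04, 0, 0, 0, 0, 0, 0, 0.04, 0, 0, 0, 0, 0, 0, 0.04, 0, 0, -1, 0, 0, 0, 0.04, 0, 0, -1, 0, 0, 0, 0.04]

```text
time: 14.58
position: [0.5554, -0.0288, 0.2427]
ee_rot: [-2.219, -2.22, 0.002]
wrist_force: [-0.0, 0.2, 0.0]
finger_gap: 0.0442
gripper_force: 0.0
```

play_rows:
  targets: [0, 0, -0.5, 0, 0, 0, 0.04, 0, -1, 0, 0, 0, 0, 1, 0, -1, 0, 0, 0, 0, 1, 0, -0.4, 0, 0, 0, 0, 1, 0, 0, 1, 0, 0, 0, 1, 0, 0, 1, 0, 0, 0, 1, 0, 0, 0.5, 0, 0, 0, 1, 0, 0, 0, 0, 0, 0, 1]

```text
time: 15.25
position: [0.507, -0.0287, 0.2005]
ee_rot: [-2.218, -2.219, 0.003]
wrist_force: [-0.6, 0.8, -0.3]
finger_gap: 0.0009
gripper_force: 0.0
```

Run:
```python
from h import *
np.set_printoptions(precision=4,suppress=True)
s=ctrl.observe();print(s["position"],s["finger_gap"])
for n in("wrist","scene"):
  c=ctrl.read_camera(n)
  if n=="wrist": save(c,"w4.png")
  for r in ctrl.trace("bush_b",n)[:4]:
    p=np.argwhere(r["mask"]).mean(0)[::-1];print(n,round(r["p"],2),p,ray(c,p,.019)[:2])
```

```text
[ 0.507  -0.0287  0.2005] 0.0009314298423052557
wrist 0.76 [606.8364 247.0186] [ 0.6465 -0.0227]
wrist 0.63 [417.4352 252.6097] [ 0.5537 -0.0257]
wrist 0.58 [539.8244 257.7231] [ 0.6146 -0.0284]
scene 0.68 [232.4177 220.0338] [ 0.4839 -0.1193]
scene 0.5 [282.75   256.3375] [ 0.5991 -0.0252]
scene 0.49 [279.5714 241.2143] [ 0.5617 -0.0255]
```

View pics/w4.png

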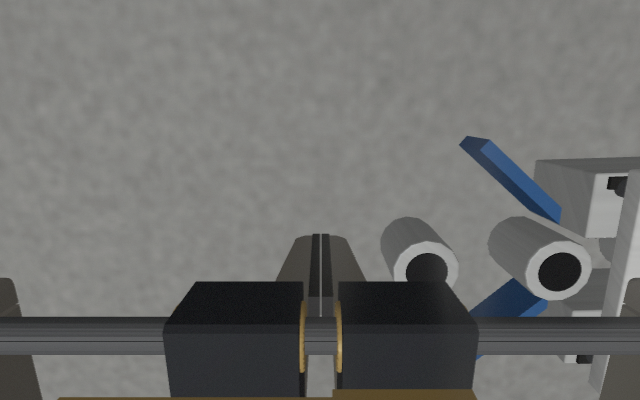

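Both bushes stand upright in line. Pushing the file in.

play_rows:
  targets: [0, 0.6, 0, 0, 0, 0, 1, 0, 0.5, 0, 0, 0, 0, 1, 0.05, 0.5, 0, 0, 0, 0, 1, 0, 0.5, 0, 0, 0, 0, 1, 0, 0.5, 0, 0, 0, 0, 1, 0, 0.5, 0, 0, 0, 0, 1, 0, 0.4, 0, 0, 0, 0, 1, 0, 0, 0, 0, 0, 0, 1]

```text
time: 16.12
position: [0.5796, -0.0281, 0.2038]
ee_rot: [2.219, 2.221, 0.002]
wrist_force: [0.3, 0.0, -0.2]
finger_gap: 0.0004
gripper_force: 0.3
```

play_rows:
  targets: [0, 0.15, 0, 0, 0, 0, 1, 0, 0.15, 0, 0, 0, 0, 1, 0, 0, 0, 0, 0, 0, 1]

```text
time: 16.37
position: [0.5842, -0.028, 0.203]
ee_rot: [-2.221, -2.222, 0.0]
wrist_force: [-2.7, -0.2, 1.5]
finger_gap: 0.0005
gripper_force: 1.6
```

play_rows:
  targets: [0, 0.15, 0, 0, 0, 0, 1, 0, 0, 0, 0, 0, 0, 1]

```text
time: 16.53
position: [0.587, -0.0279, 0.2028]
ee_rot: [-2.22, -2.222, 0.001]
wrist_force: [-3.5, 0.0, 3.1]
finger_gap: 0.0002
gripper_force: 1.9
```

play_rows:
  targets: [0, 0.1, 0, 0, 0, 0, 1, 0, 0, 0, 0, 0, 0, 1]

```text
time: 16.7
position: [0.5881, -0.0279, 0.2027]
ee_rot: [-2.218, -2.22, 0.005]
wrist_force: [-9.2, 0.4, 9.6]
finger_gap: 0.0005
gripper_force: 5.5
```

play_rows:
  targets: [0, -1, 0, 0, 0, 0, 1, 0, -1, -0.5, 0, 0, 0, 1, 0, 0, -1, 0, 0, 0, 0.2, 0, 0, -1, 0, 0, 0, 0.2, 0, 0.5, -1, 0, 0, 0, 0.2, 0, 1, -1, 0, 0, 0, 0.2, 0, 1, -1, 0, 0, 0, 0.2, 0, 0.5, 0, 0, 0, 0, 0.2]

```text
time: 17.37
position: [0.6123, -0.0283, 0.3182]
ee_rot: [2.214, 2.215, 0.01]
wrist_force: [1.3, 0.3, 0.4]
finger_gap: 0.0365
gripper_force: 0.0
```

```bash
cat > look.py <<'E'
from h import *
import sys
np.set_printoptions(precision=4,suppress=True)
s=ctrl.observe();print(s["position"],s["ee_rot"],s["finger_gap"],s["joints"])
for n in("wrist","top"):
  c=ctrl.read_camera(n);im=c["color"]
  if n=="wrist": save(c,sys.argv[1])
  for r in ctrl.trace("bush_b",n)[:4]:
    p=np.argwhere(r["mask"]).mean(0)[::-1];print(n,round(r["p"],2),p,ray(c,p,.019)[:2],"bbox",r["bbox"])
  for r in ctrl.place_of("wing",n)[:1]: print("wing",ray(c,r["centre"],.072),r["p"])
  h=cv2.cvtColor(im,cv2.COLOR_RGB2HSV)
  m=cv2.inRange(h,(0,130,60),(8,255,255))|cv2.inRange(h,(172,130,60),(180,255,255))
  k,l,st,ce=cv2.connectedComponentsWithStats(cv2.dilate(m,np.ones((3,3))))
  g=[i for i in range(1,k) if st[i,4]>60]
  for i in g:
    pts=np.argwhere((l==i)&(m>0))[:,::-1].astype(np.float32)
    w=np.array([ray(c,p,.082)[:2] for p in pts],np.float32);rc=cv2.minAreaRect(w*1000)
    print("red",n,st[i,4],ce[i],rc, np.round(cv2.boxPoints(rc)/1000,4).tolist())
  m=cv2.inRange(h,(18,110,90),(35,255,255));k,l,st,ce=cv2.connectedComponentsWithStats(m)
  for i in range(1,k):
    w=ray(c,ce[i],.058)[:2]
    if st[i,4]>8 and .62<w[0]<.74 and abs(w[1]+.025)<.03: print("yel",w)
E
python3 look.py w5.png
```

```text
[ 0.6123 -0.0283  0.3182] [2.214  2.2151 0.0101] 0.03645503898733855 [-0.2433  0.3268  1.5735  0.0006  1.2297 -0.2439]
wrist 0.6 [317.4911 198.2988] [ 0.6129 -0.028 ] bbox [299.3, 175.1, 331.2, 218.7]
wing [ 0.6756 -0.023   0.072 ] 0.85
red wrist 1808 [412.2671 212.1189] ((673.7954711914062, -22.65448760986328), (43.811859130859375, 17.58370590209961), 77.6210708618164) [[0.6604999899864197, -0.0421999990940094], [0.6776999831199646, -0.045899998396635056], [0.6870999932289124, -0.003100000089034438], [0.6699000000953674, 0.0006000000284984708]]
yel [ 0.7126 -0.0238]
yel [ 0.6402 -0.026 ]
top 0.62 [263.2316 230.2526] [0.4598 0.2257] bbox [255.6, 227.1, 271.6, 235.7]
wing [ 0.6722 -0.0254  0.072 ] 0.67
red top 109 [377.3578 127.4312] ((676.2227783203125, -12.171138763427734), (15.721341133117676, 18.36920928955078), 72.40091705322266) [[0.6650999784469604, -0.016899999231100082], [0.6826000213623047, -0.02239999920129776], [0.6873999834060669, -0.007499999832361937], [0.6697999835014343, -0.0019000000320374966]]
yel [ 0.7162 -0.0245]
```

View pics/w5.png

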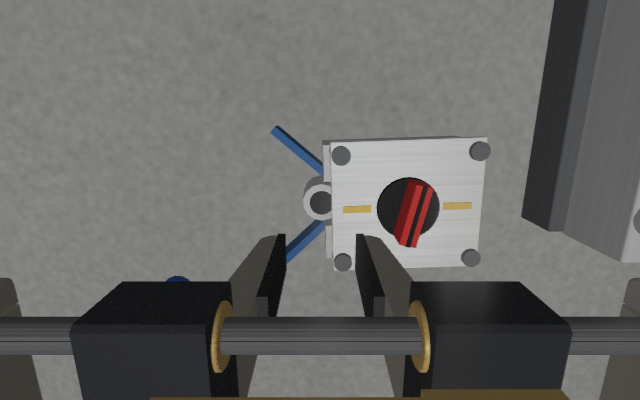

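Run:
```python
from h import *
c=ctrl.read_camera("wrist");im=c["color"]
print(ray(c,(321,203),.038)[:2])
h=cv2.cvtColor(im,cv2.COLOR_RGB2HSV)
m=cv2.inRange(h,(0,130,60),(8,255,255))|cv2.inRange(h,(172,130,60),(180,255,255))
m[:,:370]=0;m[:,460:]=0
f=cv2.morphologyEx(m,cv2.MORPH_CLOSE,np.ones((9,9)));f=cv2.erode(f,np.ones((3,3)))
d=(f>0)&(im.max(2)<70);k,l,st,ce=cv2.connectedComponentsWithStats(d.astype(np.uint8))
i=1+st[1:,4].argmax();print(st[i],ce[i])
w=np.array([ray(c,p,.082)[:2] for p in np.argwhere(l==i)[:,::-1]],np.float32)
v=cv2.fitLine(w,cv2.DIST_L2,0,.01,.01).ravel();print(v,np.degrees(np.arctan2(v[1],v[0])),w.mean(0),ctrl.observe()["position"])
```

```text
[ 0.60753103 -0.02371498]
[421 193  22  58 250] [431.124 221.372]
[ 0.21575934  0.97644657  0.6765547  -0.02421593] 77.53992 [ 0.6765548  -0.02421594] [ 0.6081956  -0.02779822  0.31149532]
```

Slot angle is 77.5° against marks at 1.75°, and the file's last bush stands about half out of the cover. Next I'll go above the wing, turn +12.5° and verify.

play_rows:
  targets: [0.15, 1, 0, 0, 0, 0, 0.2, 0, 1, 0, 0, 0, 0, 0.2, 0, 1, 0, 0, 0, 0, 0.2, 0, 0.4, 0, 0, 0, 0, 0.2, 0, 0, 0, 0, 0, 1, 0.2, 0, 0, 0, 0, 0, 1, 0.2, 0, 0, 0, 0, 0, 0.1, 0.2, 0, 0, 0, 0, 0, 0, 0.2]

```text
time: 18.38
position: [0.6766, -0.0249, 0.312]
ee_rot: [-2.448, -1.967, 0.001]
wrist_force: [-1.2, -0.5, 0.1]
finger_gap: 0.0371
gripper_force: 0.0
```

play_rows:
  targets: [0, 0, 0, 0, 0, 0, 0.2, 0, 0, 0, 0, 0, 0, 0.2]

```text
time: 18.55
position: [0.6768, -0.0249, 0.3125]
ee_rot: [-2.449, -1.967, 0.0]
wrist_force: [0.7, 0.6, -0.6]
finger_gap: 0.0367
gripper_force: 0.0
```

```bash
python3 look.py w6.png | head -5
python3 - <<'E'
from h import *
from scipy.spatial.transform import Rotation as R
s=ctrl.observe();x=R.from_rotvec(s["ee_rot"]).as_matrix();print(s["position"],np.degrees(np.arctan2(x[1,0],x[0,0])),x[:,2])
E
```

```text
[ 0.6768 -0.0249  0.3125] [-2.4494 -1.9668  0.0004] 0.03667047998899202 [-0.2147  0.493   1.3659  0.      1.2831  0.0029]
wing [ 0.6766 -0.0246  0.072 ] 0.69
red wrist 594 [314.9781 222.2677] ((673.6417846679688, -21.6552677154541), (44.390235900878906, 3.8538155555725098), 77.34722137451172) [[0.6668999791145325, -0.042899999767541885], [0.6707000136375427, -0.043699998408555984], [0.680400013923645, -0.00039999998989515007], [0.6765999794006348, 0.00039999998989515007]]
red wrist 501 [326.4232 223.9182] ((680.3823852539062, -25.097858428955078), (40.603515625, 3.211606025695801), 77.59748840332031) [[0.6744999885559082, -0.044599998742341995], [0.6776000261306763, -0.04529999941587448], [0.6862999796867371, -0.00559999980032444], [0.6832000017166138, -0.004900000058114529]]
yel [ 0.7126 -0.0236]
[ 0.67709551 -0.02486874  0.31272343] 77.45760983440414 [ 2.61653746e-05 -3.31504638e-08 -1.00000000e+00]
```

View pics/w6.png

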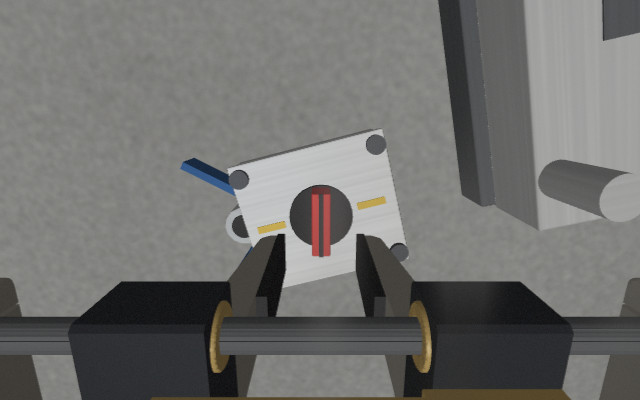

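The wing is upright in the tool view and midway between the fingers, at (321,223). Descend and grip.

play_rows:
  grip_force: 30
  targets: [0, 0, 1, 0, 0, 0, 0.2, 0, 0, 1, 0, 0, 0, 0.2, 0, 0, 0.8, 0, 0, 0, 0.2, 0, 0, 0, 0, 0, 0, 0.2, 0, 0, 0, 0, 0, 0, 1, 0, 0, 0, 0, 0, 0, 1, 0, 0, 0, 0, 0, 0, 1, 0, 0, 0, 0, 0, 0, 1]

```text
time: 19.52
position: [0.6773, -0.0249, 0.258]
ee_rot: [2.451, 1.965, 0.001]
wrist_force: [-11.7, 2.5, 6.1]
finger_gap: 0.0124
gripper_force: 5.9
```

play_rows:
  targets: [0, 0, 0, 0, 0, 0, 1, 0, 0, 0, 0, 0, 0, 1, 0, 0, 0, 0, 0, 0, 1]

```text
time: 19.77
position: [0.6771, -0.0248, 0.258]
ee_rot: [2.451, 1.965, -0.0]
wrist_force: [-4.1, 0.8, 5.4]
finger_gap: 0.0115
gripper_force: 30.0
```

play_rows:
  targets: [0, 0, -0.05, 0, 0, 0.5, 1, 0, 0, 0, 0, 0, 1, 1, 0, 0, 0, 0, 0, 1, 1, 0, 0, 0, 0, 0, 1, 1, 0, 0, 0, 0, 0, 1, 1, 0, 0, 0, 0, 0, 1, 1, 0, 0, 0, 0, 0, 1, 1, 0, 0, 0, 0, 0, 0, 1]

```text
time: 20.43
position: [0.6769, -0.0247, 0.2581]
ee_rot: [-2.967, -1.03, 0.001]
wrist_force: [-3.8, 0.3, 2.9]
finger_gap: 0.0115
gripper_force: 30.0
```

play_rows:
  targets: [0, 0, 0, 0, 0, 1, 1, 0, 0, 0, 0, 0, 1, 1, 0, 0, 0, 0, 0, 1, 1, 0, 0, 0, 0, 0, 1, 1, 0, 0, 0, 0, 0, 1, 1, 0, 0, 0, 0, 0, 1, 1, 0, 0, 0, 0, 0, 0.1, 1, 0, 0, 0, 0, 0, 0, 1]

```text
time: 21.1
position: [0.6769, -0.0245, 0.2581]
ee_rot: [-3.14, -0.057, 0.002]
wrist_force: [-5.3, 2.6, 5.1]
finger_gap: 0.0119
gripper_force: 30.0
```

play_rows:
  targets: [0, 0, 0, 0, 0, 0, 1, 0, 0, 0, 0, 0, 0, 1, 0, 0, 0, 0, 0, 0, 1]

```text
time: 21.35
position: [0.6769, -0.0245, 0.2581]
ee_rot: [-3.14, -0.058, 0.002]
wrist_force: [-4.7, 1.7, 5.2]
finger_gap: 0.0112
gripper_force: 30.0
```

```bash
python3 look.py w7.png | grep -v top
python3 - <<'E'
from h import *
from scipy.spatial.transform import Rotation as R
s=ctrl.observe();x=R.from_rotvec(s["ee_rot"]).as_matrix();print(s["position"],np.degrees(np.arctan2(x[1,0],x[0,0])),s["wrist_force"],s["moment"])
E
```

```text
[ 0.6769 -0.0245  0.2581] [-3.1401 -0.0583  0.0017] 0.011171739138212223 [-0.2142  0.5518  1.3979  0.0007  1.1931  1.3192]
wing [ 0.6978 -0.0258  0.072 ] 0.47
red wrist 995 [312.3487 257.5377] ((679.92919921875, -20.915475845336914), (45.99678421020508, 4.4362945556640625), 1.9014630317687988) [[0.6568999886512756, -0.019500000402331352], [0.6570000052452087, -0.023900000378489494], [0.703000009059906, -0.02239999920129776], [0.7027999758720398, -0.017899999395012856]]
red wrist 869 [327.8861 259.6594] ((677.534912109375, -28.5552978515625), (40.65327835083008, 3.927067518234253), 2.1941444873809814) [[0.6571000218391418, -0.027400000020861626], [0.6572999954223633, -0.031300000846385956], [0.6978999972343445, -0.02969999983906746], [0.6977999806404114, -0.025800000876188278]]
yel [ 0.713  -0.0236]
yel [ 0.6368 -0.0258]
[ 0.67687231 -0.02447644  0.25809708] 2.126939364942007 [-4.87864942  2.32223597  4.65384897] [ 0.4306275   0.88638555 -0.06365107]
```

View pics/w7.png

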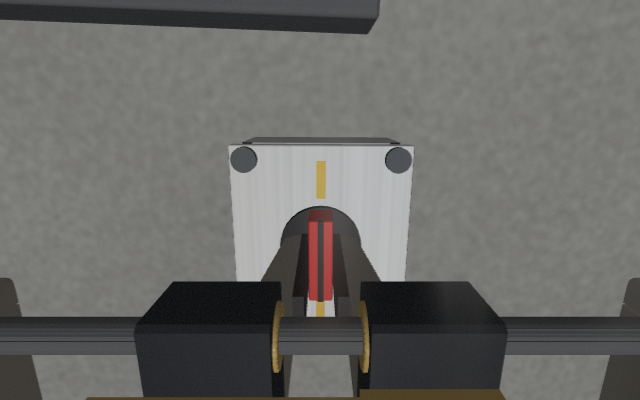

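Run:
```python
from h import *
from scipy.spatial.transform import Rotation as R
def T(p,r):
    t=np.eye(4);t[:3,:3]=R.from_rotvec(r).as_matrix();t[:3,3]=p;return t
c=ctrl.read_camera("wrist");s=ctrl.observe();now=T(s["position"],s["ee_rot"])
c["camera_from_world"]=c["camera_from_world"]@now@np.linalg.inv(T([.6768,-.0249,.3125],[-2.4494,-1.9668,.0004]))
im=cv2.imread("pics/w6.png")
u=np.array([.9995,.0305]);O=np.array([.691,-.0247])
print("mark",[(ray(c,p,.058)[:2]-O)@u for p in((271.5,227.5),(371.5,202.5))])
cv2.imwrite("pics/z6.png",cv2.resize(im[190:260,200:300],(800,560),interpolation=cv2.INTER_CUBIC))
for x in(-.070,-.075,-.080,-.084):
    print(x,[np.round(proj(c,np.append(O+u*(x+d),.038)),1) for d in(-.015,0)])
```

```text
mark [np.float64(-0.04940565134622445), np.float64(0.02289048609525132)]
-0.07 [array([230.6, 230. ]), array([249.2, 225.4])]
-0.075 [array([224.4, 231.5]), array([243., 227.])]
-0.08 [array([218.2, 233. ]), array([236.8, 228.5])]
-0.084 [array([213.3, 234.3]), array([231.8, 229.7])]
```

View pics/z6.png

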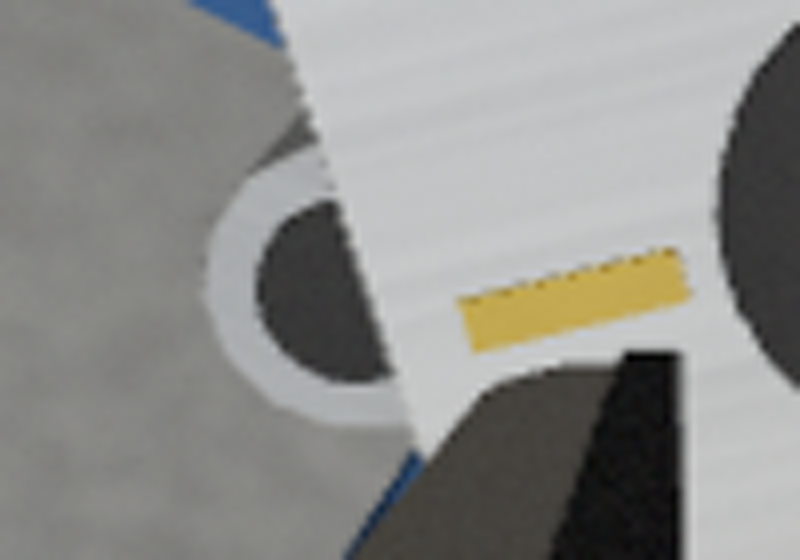

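The ring's left edge is at pixel 225.6, which puts the last bush at x ≈ -74 mm, so the file is tight. Pressing now.

play_rows:
  grip_force: 45
  targets: [0, 0, 0, 0, 0, 0, 1, 0, 0, 0.1, 0, 0, 0, 1, 0, 0, 0.1, 0, 0, 0, 1, 0, 0, 0.1, 0, 0, 0, 1, 0, 0, 0.1, 0, 0, 0, 1, 0, 0, 0, 0, 0, 0, 1]

```text
time: 22.2
position: [0.6769, -0.0245, 0.2509]
ee_rot: [-3.14, -0.058, 0.002]
wrist_force: [-7.7, 2.8, 10.3]
finger_gap: 0.0118
gripper_force: 45.0
```

play_rows:
  targets: [0, 0, 0.1, 0, 0, 0, 1, 0, 0, 0, 0, 0, 0, 1]

```text
time: 22.37
position: [0.677, -0.0245, 0.25]
ee_rot: [-3.14, -0.059, 0.002]
wrist_force: [-10.6, 3.7, 13.8]
finger_gap: 0.0113
gripper_force: 45.0
```

play_rows:
  targets: [0, 0, 0.1, 0, 0, 0, 1, 0, 0, 0, 0, 0, 0, 1, 0, 0, 0, 0, 0, 0, 1]

```text
time: 22.62
position: [0.6771, -0.0244, 0.2499]
ee_rot: [-3.141, -0.059, 0.002]
wrist_force: [-14.7, 2.8, 24.0]
finger_gap: 0.0113
gripper_force: 45.0
```

play_rows:
  targets: [0, 0, 0.1, 0, 0, 0, 1, 0, 0, 0, 0, 0, 0, 1, 0, 0, 0, 0, 0, 0, 1]

```text
time: 22.87
position: [0.6773, -0.0244, 0.2498]
ee_rot: [-3.141, -0.059, 0.002]
wrist_force: [-20.0, 4.0, 32.8]
finger_gap: 0.0114
gripper_force: 45.0
```

The cover bottomed after about 8 mm of travel, and the force rises with no further motion. Handing in.

```bash
python3 -c "
from rig import ctrl
print(ctrl.observe()['wrist_force']);print(ctrl.finish_job())"
```

```text
[-20.01521639   3.97993013  32.82908488]
the job is handed in; nothing more can be done
None
```

I handed the job in with all three bushes upright in tight file, the slot lined up with the marks and the cover held fully down at about 33 N; the hand-in gave no verdict, so whether it passed is not confirmed.

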